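Slip test of two carved coasters on a tilting board

TASK

Do the slip test on the two coasters lying on the tilting board: lift the board by its steel bar handle, slowly, until the dark walnut coaster slides down to the blue stop strip, then raise it no further and let go, leaving the board standing at that angle. The pale cork coaster must stay where it lies on the raised board, and the robot must not touch either coaster.

Things in the scene. Friction and masses are not known exactly. Their poses are not given: they have to be found in the camera images.
- ramp: The tilting board, pale wood, 320 x 210 x 12, 0.5 kg, top 34 above the table, flat on its dark plinth at the start; its handle end lifts up to 0.75 rad. Origin on its underside below the handle; axes as the handle's. Stiff hinge: it stays at any angle where it is let go; lifting takes 7 to 12 N at the handle. Raise it slowly, below 0.15 rad/s.
- ramp_handle (a point): Middle of the board's steel bar handle at its free end, near the robot: bar 12 thick, 90 long, 45 above the board (79 above table at start); it can turn in a grip across it. Fixed to the board: x along it to the hinge (downhill), y along the bar, z off the board. Hinge axis (fixed, along y) at x +300, z -57; blue stop strip, 12 high, face at x +284. A closed case at right has a similar bar: not this.
- walnut_coaster: Dark brown waxed coaster with brass star, 80 x 80 x 10, about 50 g; origin at the centre of its underside. Starts on the upper board, x about 100 in the handle's frame, 53 left or right of the middle. Starts to slide at an angle between 0.18 and 0.48 rad that differs from run to run; at the stop its centre is at x about 244.
- cork_coaster: Pale speckled cork coaster with dark star, 80 x 80 x 10, 40 g; origin at the centre of its underside. Lies beside the walnut one on the other half of the board. It grips better: it slides only at an angle some 0.15 rad or more beyond the walnut one's.
Not all that is in view belongs to the job. Leave any pink look-alike of the walnut_coaster alone. Leave any orange look-alike of the cork_coaster alone.

How it is judged:
By the outcome, as a careful person would: the job done as asked, in the order asked, and still so for the second after the job is handed in, with the robot touching nothing.
It also fails if it takes over 51 s, if anything falls off the work surface, if the arm or the gripper's body presses on something with over 40 N, if the wrist force passes 120 N, or if a joint passes its speed limit or range.

ROBOT

A 7-joint arm with a two-finger parallel gripper is mounted at the origin on the work surface. World frame = base frame: x ahead of the robot, y to its left, z up, the work surface at z = 0. Lengths are in m, angles in rad, forces in N, time in s.
With the tool pointing down it reaches from about 0.4 to 0.85 m from the base axis. Payload 4.5 kg.
Tool frame: the origin (TCP) lies on the centre line of the jaws, within the pads' length; the fingertips stand 17 mm ahead of it and the grasp point (between the pads) lies 2 mm behind it (r.tip_reach is the distance from the TCP to the fingertips, in m); z points along the fingers, y is the line along which they close (so a half turn about z gives the same grasp; the last joint's range is limited). The gripper opens to 88 mm and grips with 3 to 60 N. Pads are 18 mm wide; open, the fingers measure 123 mm over their backs; the gripper's body (75 mm by 187 mm) begins 45 mm behind the grasp point.
Start: joints at [1.277, 0.689, -0.195, 1.565, 0.157, 0.902, -0.215], TCP at [0.201, -0.592, 0.256] pointing down, gripper open.
Joint ranges: [-3.01, 3.01], [-0.46, 2.08], [-1.47, 1.51], [0.13, 2.56], [-1, 4.14], [0.04, 2.09], [-2.66, 2.66]. Speed limits (rad/s): [2.57, 2.57, 3.14, 3.14, 3.14, 3.14, 3.14].

INTERFACE

Orientations are given as a unit quaternion [x, y, z, w].
In Python, from plant import r gives the robot as it stands.
- The arm moves only by the tool step_arm, never from a script. Its argument "steps" is a list of rows, each a list of 7 numbers: the shift along the tool's x, y, z in cm, then the turn, a rotation vector about the tool's x, y, z in degrees, then the gripper's target within -1 to 1 (shut at 1, half-way at 0, fully open at -1). A call has 1 to 8 rows; each row shifts and turns the commanded pose from where the row before left it, along the tool's axes as they then stand; what a row does not reach is not made up. A row lasts 1/8 s, in which the tool goes at most 62.5 mm and 10.7 degrees, less where a joint would pass 70% of its speed; a pose out of reach is approached as far as the arm can. A call with a gripper value outside its range is refused whole. The fingers move at their own pace and stop on an object; "force" is the grip in N (left out, the last holds). Time passes only in rows, so rows that do not move let the fingers close. It gives the time, the measured TCP pose, the force, the opening and the grip force at its end, in the units of the state.
- r.get_state(): the state, without advancing time (a new reading comes with each control period).
- r.snapshot(name): name is "side" or "top" or "wrist"; returns a dict with "pixels" (480x640x3 uint8, red, green, blue), "fx", "fy", "cx", "cy" (pixels), "cam_to_world" (4x4, takes a point from camera to world coordinates). Camera axes: x right, y down, z forward; pixel columns grow to the right and rows downward; lengths in m; the calibration is good to about 2 mm. A picture is of the moment at which its call begins. There is no depth.
- r.finish_job(): hands the job in; it is judged then, once.
The state is a dict: "clock": time; "q": joint angles; "qd": joint speeds; "joint_torque": joint torques, N m; "tool_pos": TCP position; "eef_rot": TCP orientation; "contact_force": force on the tool from outside, world axes, zero at the start; "moment": the same for the moment, N m; "opening": opening from 0.0 (shut) to 1.0 (fully open); "finger_force": force on a finger pad.
Only numpy, scipy, OpenCV 4.12 (cv2) and the standard library are available. Lean on these libraries where they do the work, as an engineer would, in place of code of your own. Each camera call takes 0.05 s, during which the arm holds its last target. There are 200 camera calls.

## Working session

There is one attempt and no reset: what is moved stays moved. The work goes in short steps, Python scripts to look and compute and a tool call to move; the robot and the scene stay as the last step left them, time stands still between calls to the robot, and variables do not carry over. Pictures are saved under pics/ and viewed, at most 10 in all, crops included, and the job is handed in when it is done.

Besides the shell and the picture viewer there is one more tool, called as name(argument=value, ...) on one line, values as JSON. step_arm: Moves the arm, as the interface text tells. Its arguments: {"type":"object","properties":{"steps":{"type":"array","items":{"type":"array","items":{"type":"number"}}},"force":{"type":"number"}},"required":["steps"]}

```bash
mkdir -p pics
cat > h.py <<'E'
import numpy as np,cv2
from plant import r
def snap(n,f=None):
    s=r.snapshot(n); s['M']=np.array(s['cam_to_world'])
    if f: cv2.imwrite('pics/'+f,cv2.cvtColor(np.asarray(s['pixels']),cv2.COLOR_RGB2BGR))
    return s
def ray(s,u,v):
    d=s['M'][:3,:3]@np.array([(u-s['cx'])/s['fx'],(v-s['cy'])/s['fy'],1]); return s['M'][:3,3],d/np.linalg.norm(d)
def onz(s,u,v,z):
    o,d=ray(s,u,v); return o+d*(z-o[2])/d[2]
def two(s1,p1,s2,p2):
    o1,d1=ray(s1,*p1);o2,d2=ray(s2,*p2)
    t=np.linalg.lstsq(np.c_[d1,-d2],o2-o1,rcond=None)[0]
    a=o1+d1*t[0];b=o2+d2*t[1]; return (a+b)/2,np.linalg.norm(a-b)
E
python3 - <<'E'
from h import *
a=snap('top','t0.png');b=snap('side','s0.png')
print(a['M'],b['M'],a['fx'],r.get_state())
E
```

```text
[[ 0.01183624 -0.9866184   0.16261625  0.3605717 ]
 [-0.99981027 -0.01419337 -0.01334089 -0.04903939]
 [ 0.01547044 -0.16242749 -0.9865992   1.1287675 ]
 [ 0.          0.          0.          1.        ]] [[-0.87329596 -0.32389998  0.36392715  0.1271862 ]
 [-0.48673041  0.54760664 -0.68060302  0.72391474]
 [ 0.02115838 -0.77150228 -0.63587464  0.8133902 ]
 [ 0.          0.          0.          1.        ]] 584.3025096988074 {'clock': 0.1, 'q': array([ 1.2768025 ,  0.68990108, -0.19452569,  1.5662261 ,  0.15730229,
        0.90248943, -0.21510883]), 'qd': array([ 0.00068775, -0.00150768, -0.00092831, -0.00248802,  0.0020684 ,
       -0.00199364, -0.0004657 ]), 'joint_torque': array([-3.95496478e-03, -5.28495240e+01, -1.27164211e+00, -1.53835469e+01,
       -5.25609974e-02,  1.99490954e-03,  5.04932211e-05]), 'tool_pos': array([ 0.20101463, -0.59123106,  0.25499346]), 'eef_rot': array([ 9.86592775e-01,  1.63199353e-01, -1.89808609e-04, -7.93992434e-04]), 'contact_force': array([ 0.10997327, -0.19111949,  0.14151353]), 'moment': array([-0.02126142,  0.02959387,  0.00634619]), 'finger_force': 0.0, 'opening': 0.9934085654124901}
```

View pics/t0.png

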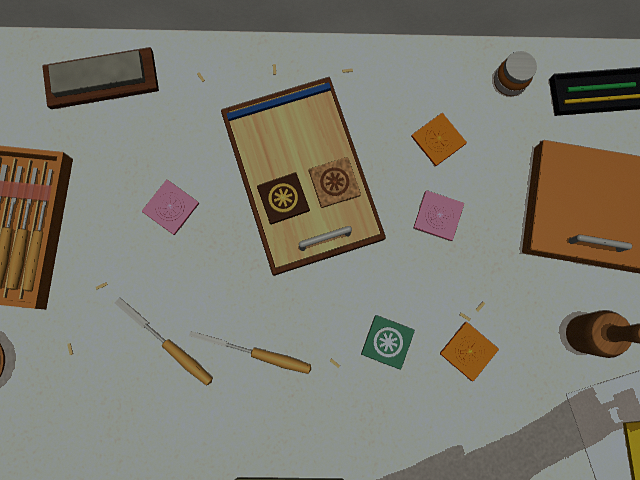

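View pics/s0.png

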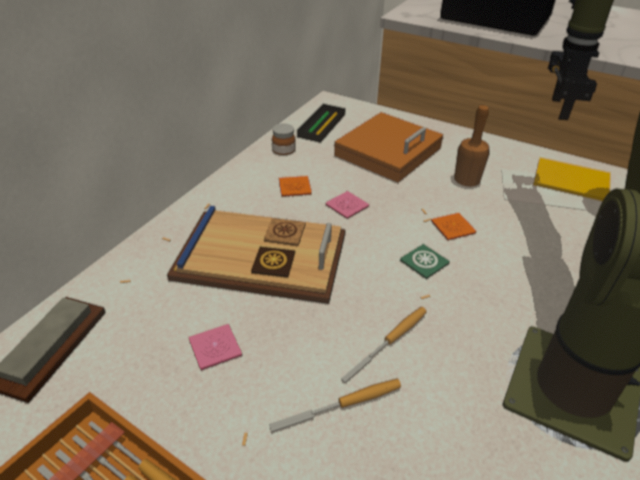

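The top view shows the bar handle from about (300,245) to (351,231), the blue stop at (280,98), the walnut coaster at (284,198) and the cork at (335,181). In the side view the bar is at about (325,246).

```bash
cat >> h.py <<'E'
def blob(s,box,cond):
    x0,y0,x1,y1=box; p=np.asarray(s['pixels'])[y0:y1,x0:x1]; h=cv2.cvtColor(p,cv2.COLOR_RGB2HSV).astype(int)
    m=cond(h).astype(np.uint8)
    n,l,st,c=cv2.connectedComponentsWithStats(m); k=1+np.argmax(st[1:,4])
    pts=np.argwhere(l==k)[:,::-1].astype(np.float32)
    rc=cv2.minAreaRect(pts); return c[k]+[x0,y0],cv2.boxPoints(rc)+[x0,y0],st[k,4]
E
python3 - <<'E'
from h import *
np.set_printoptions(precision=4,suppress=True)
a=snap('top');b=snap('side')
g=lambda h:(h[...,1]<45)&(h[...,2]>60)
A=blob(a,(285,220,365,258),g);B=blob(b,(312,218,338,275),g)
print(A,B)
print('handle',two(a,A[0],b,B[0]))
bl=lambda h:(h[...,0]>95)&(h[...,0]<130)&(h[...,1]>100)
S=blob(a,(215,70,345,130),bl);S2=blob(b,(165,195,225,275),bl)
print('stop',two(a,S[0],b,S2[0]))
def ax(A,z):
    c=A[1]; e=[c[1]-c[0],c[2]-c[1]]; 
    if np.linalg.norm(e[0])>np.linalg.norm(e[1]): m=[(c[0]+c[3])/2,(c[1]+c[2])/2]
    else: m=[(c[0]+c[1])/2,(c[2]+c[3])/2]
    P=[onz(a,*q,z) for q in m]; d=P[1]-P[0]; return P,np.linalg.norm(d),np.degrees(np.arctan2(d[1],d[0]))
print(ax(A,.079));print(ax(S,.046))
E
```

```text
(array([325.0246, 236.1723]), array([[297.9434, 241.6981],
       [350.0479, 225.0247],
       [351.8708, 230.7213],
       [299.7663, 247.3948]]), np.int32(325)) (array([325.0988, 233.5988]), array([[312., 218.],
       [337., 218.],
       [337., 267.],
       [312., 267.]]), np.int32(324))
handle (array([ 0.5393, -0.0601,  0.0874]), np.float64(0.0014738636902147302))
stop (array([0.8193, 0.0354, 0.0294]), np.float64(0.0024714589305939155))
([array([ 0.5239, -0.0131,  0.079 ]), array([ 0.5561, -0.1077,  0.079 ])], np.float64(0.09992284451082176), np.float64(-71.19918348379052))
([array([0.7778, 0.1316, 0.046 ]), array([ 0.8456, -0.0661,  0.046 ])], np.float64(0.2090066253163434), np.float64(-71.0496738068544))
```

Run:
```python
import cv2,numpy as np
s=cv2.imread('pics/s0.png')[205:285,300:360];t=cv2.imread('pics/t0.png')[215:265,285:365]
s=cv2.resize(s,None,fx=7,fy=7,interpolation=cv2.INTER_CUBIC);t=cv2.resize(t,(380,238),interpolation=cv2.INTER_CUBIC)
o=np.zeros((560,800,3),np.uint8);o[:,:420]=s;o[:238,420:]=t
cv2.imwrite('pics/c.png',o)
```

```text
(no output)
```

View pics/c.png

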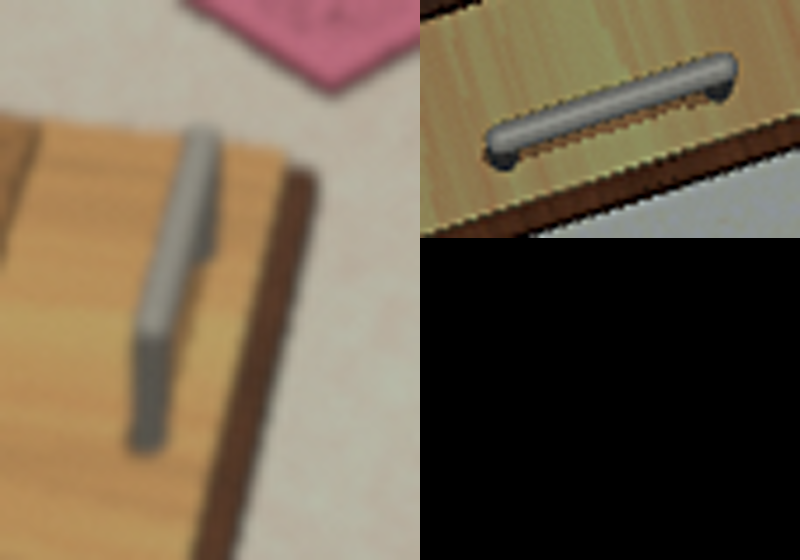

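The crop shows the bar's axis from (329,224) to (321.7,251.4) in the side view, and from (300.8,244.2) to (350.3,229.3) in the top view.

Run:
```python
from h import *
from scipy.spatial.transform import Rotation as R
np.set_printoptions(precision=4,suppress=True)
a=snap('top');b=snap('side')
P,e=two(a,(300.8,244.2),b,(321.7,250.9));Q,f=two(a,(350.3,229.3),b,(329,224.3))
print(P,e,Q,f,(P+Q)/2, np.degrees(np.arctan2(*(Q-P)[[1,0]])))
print(onz(a,325.5,236.8,.079))
st=r.get_state();print(st['clock'],R.from_quat(st['eef_rot']).as_matrix(), st['tool_pos'])
```

```text
[ 0.5243 -0.0167  0.0784] 0.000742146761148548 [ 0.5548 -0.1065  0.0746] 0.0012925840003971656 [ 0.5396 -0.0616  0.0765] -71.22338206187612
[ 0.5389 -0.0613  0.079 ]
0.3 [[ 0.9468  0.3219 -0.0002]
 [ 0.3219 -0.9468  0.0005]
 [-0.     -0.0006 -1.    ]] [ 0.2012 -0.5916  0.2555]
```

step_arm(steps=[[0,0,-4,0,0,0,-1],[0,0,-4,0,0,0,-1],[3,-2.4,0,0,0,0,-1],[3,-2.4,0,0,0,0,-1],[3,-2.4,0,0,0,0,-1],[3,-2.4,0,0,0,0,-1],[3,-2.4,0,0,0,0,-1],[3,-2.4,0,0,0,0,0]], force=30)

```text
clock: 1.3
tool_pos: [0.3259, -0.3963, 0.3358]
eef_rot: [0.987, 0.163, 0.0, 0.0]
contact_force: [0.6, -0.5, 0.8]
opening: 0.907
finger_force: 0.0
```

step_arm(steps=[[3,-2.4,0,0,0,0,0],[3,-2.4,0,0,0,0,0],[3,-2.4,0,0,0,0,0],[3,-2.4,0,0,0,0,0],[3,-2.4,0,0,0,0,0],[3,-2.4,0,0,0,0,0],[3,-2.4,0,0,0,0,0],[0,0,0,0,0,0,0]])

```text
clock: 2.3
tool_pos: [0.4717, -0.1675, 0.3359]
eef_rot: [0.986, 0.166, 0.001, -0.001]
contact_force: [-0.8, -0.3, 0.0]
opening: 0.497
finger_force: 0.0
```

```bash
cat > g.py <<'E'
from h import *
from scipy.spatial.transform import Rotation as R
np.set_printoptions(precision=4,suppress=True)
st=r.get_state();M=R.from_quat(st['eef_rot']).as_matrix();p=st['tool_pos']
print(st['clock'],p,st['q'],st['opening'],st['finger_force'],st['contact_force']);print(M)
T=np.array([.539,-.0613,.077]);print('to handle, tool cm',M.T@(T-p)*100)
# desired: z down, y along +-downhill
d=np.array([.946,.324,0])
for s in(1,-1):
    y=s*d;z=np.array([0,0,-1.]);D=np.c_[np.cross(y,z),y,z]
    print(s,np.degrees(R.from_matrix(M.T@D).as_rotvec()))
E
python3 g.py
```

```text
2.3 [ 0.4717 -0.1675  0.3359] [ 0.4248  0.4282 -0.2613  1.8207  0.1341  0.9087 -1.1331] 0.497283129332492 0.0 [-0.7663 -0.3464  0.0114]
[[ 0.9447  0.328   0.0015]
 [ 0.328  -0.9447  0.0016]
 [ 0.0019 -0.001  -1.    ]]
to handle, tool cm [ 9.7905 -7.7973 25.9139]
1 [  0.0409  -0.13   -89.7585]
-1 [-0.1302 -0.041  90.2414]
```

step_arm(steps=[[3.3,-2.6,0,0,0,0,0],[3.3,-2.6,0,0,0,0,0],[3.2,-2.6,0,0,0,0,0],[0,0,0,0,0,-10,0],[0,0,0,0,0,-10,0],[0,0,0,0,0,-10,0],[0,0,0,0,0,-10,0],[0,0,0,0,0,-10,0]])

```text
clock: 3.3
tool_pos: [0.5372, -0.067, 0.3356]
eef_rot: [0.824, 0.566, -0.001, 0.0]
contact_force: [0.2, 0.1, 0.2]
opening: 0.498
finger_force: 0.0
```

step_arm(steps=[[0,0,0,0,0,-10,0],[0,0,0,0,0,-10,0],[0,0,0,0,0,-10,0],[0,0,0,0,0,-9.8,0],[0,0,4,0,0,0,0],[0,0,4,0,0,0,0],[0,0,4,0,0,0,0],[0,0,0,0,0,0,0]])

```text
clock: 4.3
tool_pos: [0.5354, -0.0671, 0.2134]
eef_rot: [0.584, 0.812, -0.002, -0.002]
contact_force: [0.1, -0.9, 0.9]
opening: 0.497
finger_force: 0.0
```

```bash
python3 g.py; python3 -c "
from h import *
snap('wrist','w1.png')"
```

```text
4.3 [ 0.5354 -0.0671  0.2134] [ 0.397   0.6936 -0.6012  1.8505  0.5442  0.7747 -0.176 ] 0.4966824516950093 0.0 [ 0.0666 -0.8865  0.9135]
[[-0.3175  0.9482 -0.0065]
 [ 0.9482  0.3175 -0.0012]
 [ 0.0009 -0.0066 -1.    ]]
to handle, tool cm [ 0.4228  0.6137 13.6409]
1 [-0.3765 -0.0557 -0.3912]
-1 [ -0.0873   0.5902 179.6078]
```

View pics/w1.png

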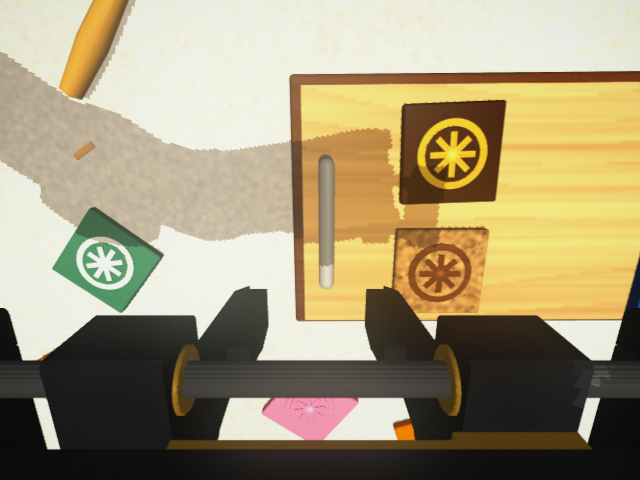

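Wrist view: the bar runs vertically at column 327, rows 155–289, lying between the fingers and just short of the coasters.

```bash
python3 - <<'E'
from h import *
np.set_printoptions(precision=4,suppress=True)
w=snap('wrist');a=snap('side')
p=np.asarray(w['pixels'])
A=blob(w,(310,145,345,300),lambda h:(h[...,1]<70)&(h[...,2]<200)); print(A)
print(onz(w,326.5,222,.079),onz(w,326.5,155,.079),onz(w,327,289,.079))
print(two(w,(326.5,155),a,(321.7,250.9)),two(w,(327,289),a,(329,224.3)))
E
python3 g.py
```

```text
(array([322.6848, 212.8891]), array([[316., 157.],
       [330., 157.],
       [330., 286.],
       [316., 286.]]), np.int32(1542))
[ 0.5402 -0.0538  0.079 ] [ 0.5239 -0.0068  0.079 ] [ 0.5587 -0.1064  0.079 ]
(array([ 0.5216, -0.0075,  0.0867]), np.float64(0.0046273767250447125)) (array([ 0.5592, -0.1109,  0.07  ]), np.float64(0.002533292360460529))
4.45 [ 0.5386 -0.0658  0.2172] [ 0.3972  0.6889 -0.6048  1.846   0.5437  0.775  -0.1761] 0.5024086953144102 0.0 [ 0.3745  0.1796 -0.3273]
[[-0.3179  0.9481  0.0024]
 [ 0.9481  0.3179 -0.0003]
 [-0.0011  0.0022 -1.    ]]
to handle, tool cm [ 0.4249  0.1481 14.0191]
1 [ 0.1263  0.063  -0.3685]
-1 [  0.0988  -0.198  179.6314]
```

step_arm(steps=[[0.6,0.3,3,0,0,0,0],[0,0,3,0,0,0,0],[0,0,3,0,0,0,0],[0,0,2,0,0,0,0],[0,0,1.5,0,0,0,0],[0,0,1.5,0,0,0,0],[0,0,0,0,0,0,0],[0,0,0,0,0,0,0]])

```text
clock: 5.45
tool_pos: [0.5391, -0.0587, 0.0763]
eef_rot: [0.584, 0.812, 0.0, 0.0]
contact_force: [-0.2, 0.3, 0.6]
opening: 0.5
finger_force: 0.0
```

```bash
python3 g.py; python3 -c "
from h import *
snap('side','s1.png')
im=cv2.imread('pics/s1.png')[130:330,140:400];cv2.imwrite('pics/s1c.png',cv2.resize(im,None,fx=3,fy=3))"
```

```text
5.45 [ 0.5391 -0.0587  0.0763] [ 0.2653  0.8916 -0.4097  1.9355  0.7523  0.4709 -0.3715] 0.4997483759756462 0.0 [-0.203   0.3275  0.6389]
[[-0.3187  0.9479  0.0011]
 [ 0.9479  0.3187 -0.0001]
 [-0.0004  0.001  -1.    ]]
to handle, tool cm [-0.2445 -0.0922 -0.0735]
1 [ 0.0582  0.023  -0.3218]
-1 [  0.036   -0.0912 179.6782]
```

View pics/s1c.png

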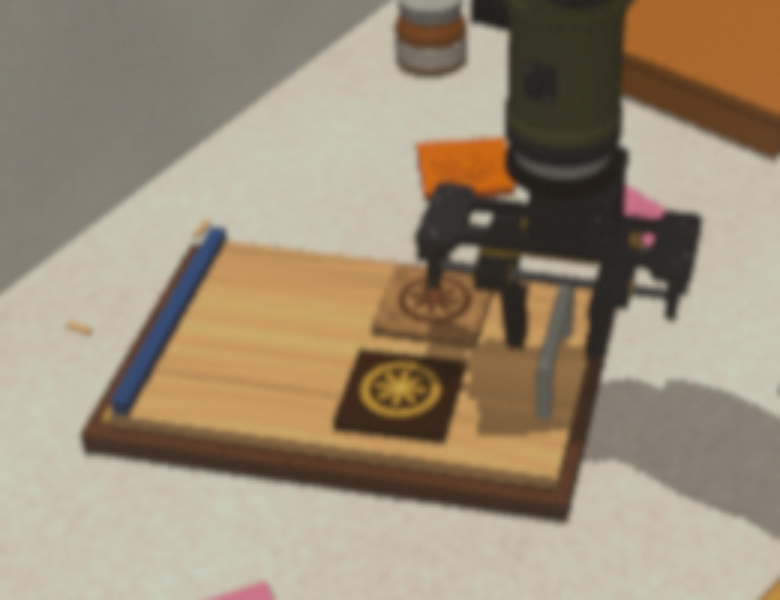

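The jaws straddle the bar in the crop, with fingers at about (515,320) and (600,320) and the bar between them at (560,300). The coasters haven't moved. I'll close on the bar now.

step_arm(steps=[[0,0.1,0,0,0,0,1],[0,0,0,0,0,0,1],[0,0,0,0,0,0,1],[0,0,0,0,0,0,1],[0,0,0,0,0,0,1],[0,0,0,0,0,0,1],[0,0,0,0,0,0,1],[0,0,0,0,0,0,1]], force=30)

```text
clock: 6.5
tool_pos: [0.5394, -0.0586, 0.0758]
eef_rot: [0.584, 0.812, -0.0, -0.0]
contact_force: [-1.4, 0.1, 3.1]
opening: 0.116
finger_force: 29.3
```

step_arm(steps=[[0,0.06,-0.37,0,0,0,1],[0,0.07,-0.37,0,0,0,1],[0,0.08,-0.37,0,0,0,1],[0,0.08,-0.37,0,0,0,1],[0,0.09,-0.37,0,0,0,1],[0,0.1,-0.37,0,0,0,1],[0,0.1,-0.37,0,0,0,1],[0,0.1,-0.37,0,0,0,1]])

```text
clock: 7.5
tool_pos: [0.5462, -0.0562, 0.1056]
eef_rot: [0.584, 0.812, 0.0, 0.0]
contact_force: [1.6, -0.7, -9.5]
opening: 0.115
finger_force: 30.4
```

```bash
cat > k.py <<'E'
from h import *
np.set_printoptions(precision=4,suppress=True)
d=np.array([.947,.3205]);H=np.array([.539,-.0595])
st=r.get_state();p=st['tool_pos'];z=.0790+p[2]-.0758
th=np.arcsin((z-.022)/.3054)-.1877
print('t',st['clock'],'theta',round(th,3),'dh mm',((p[:2]-H)@d)*1e3,'ideal',305.4*(np.cos(.1877)-np.cos(.1877+th)),'f',st['contact_force'],st['finger_force'],st['opening'])
def onboard(s,u,v):
    o,dd=ray(s,u,v); # board top plane: through point at hinge: local z -45 from handle => +12 over hinge axis
    hp=np.r_[H+d*.300,.022]; n=np.r_[d*np.sin(th),np.cos(th)]; e=np.r_[d*np.cos(th),-np.sin(th)]
    q=hp+n*.017; P=o+dd*((q-o)@n)/(dd@n); return 300+1e3*(P-hp)@e, 1e3*(P-hp)@np.r_[-d[1],d[0],0]
for nm in('side',):
    s=snap(nm)
    im=np.asarray(s['pixels']);h=cv2.cvtColor(im,cv2.COLOR_RGB2HSV).astype(int)
    box=np.s_[140:330,150:345]
    m=((h[...,2]<75)&(h[...,1]>70))[box].astype(np.uint8)
    m=cv2.morphologyEx(m,cv2.MORPH_CLOSE,np.ones((5,5),np.uint8))
    m=cv2.morphologyEx(m,cv2.MORPH_OPEN,np.ones((7,7),np.uint8))
    n,l,stt,c=cv2.connectedComponentsWithStats(m)
    for k in range(1,n):
        if stt[k,4]>100: print(nm,'dark',c[k]+[150,140],stt[k,4],onboard(s,*(c[k]+[150,140])))
    cv2.imwrite('pics/last_%s.png'%nm,cv2.cvtColor(im,cv2.COLOR_RGB2BGR))
E
python3 k.py
```

```text
t 7.5 theta 0.1 dh mm 7.8703741895083565 ideal 7.2265546766931426 f [ 1.5611 -0.65   -9.5464] 30.381509363651276 0.11487530688784348
side dark [327.1671 152.7615] 784 (np.float64(57.77793988371167), np.float64(-366.8359006238288))
side dark [333.9732 260.9643] 112 (np.float64(-32.83291793624113), np.float64(63.855780906434504))
side dark [281.4111 287.4309] 1462 (np.float64(56.61937545553204), np.float64(150.49839076250814))
```

```bash
python3 -c "
import cv2
im=cv2.imread('pics/last_side.png')[130:330,140:400];cv2.imwrite('pics/x.png',cv2.resize(im,None,fx=3,fy=3))"
```

```text
(no output)
```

View pics/x.png

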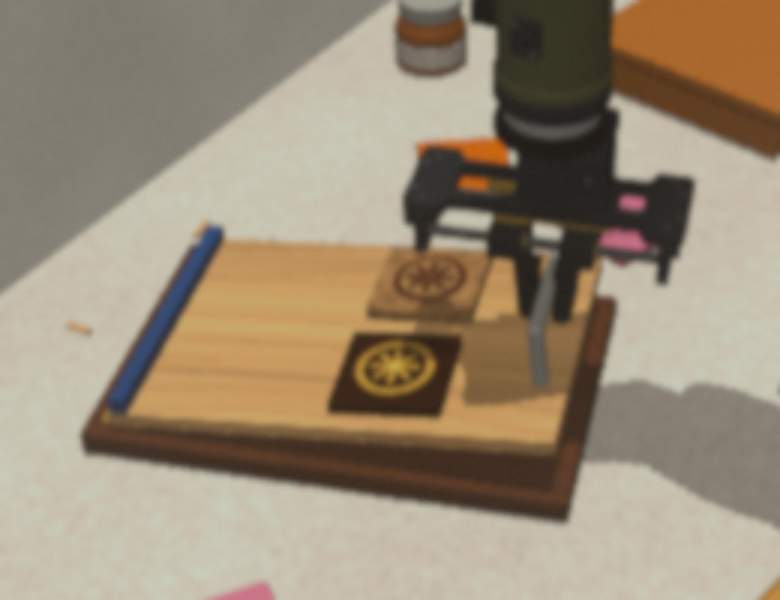

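The crop shows the board lifted. Walnut is still at (395,370) and cork at (430,275), both upper board. I'll limit the mask to board coordinates.

```bash
python3 - <<'E'
t=open('k.py').read().split("for nm in")[0]
t+='''
def look():
    s=snap('side');im=np.asarray(s['pixels']);h=cv2.cvtColor(im,cv2.COLOR_RGB2HSV).astype(int)
    cv2.imwrite('pics/last_side.png',cv2.cvtColor(im,cv2.COLOR_RGB2BGR))
    vv,uu=np.mgrid[140:330,150:360]
    XY=np.array([onboard(s,u,v) for u,v in zip(uu.ravel(),vv.ravel())]);H_=h[140:330,150:360].reshape(-1,3)
    w=(H_[:,2]<80)&(H_[:,1]>60)&(XY[:,0]>40)&(XY[:,0]<284)&(XY[:,1]>12)&(XY[:,1]<98)
    c=(H_[:,2]<135)&(XY[:,0]>70)&(XY[:,0]<284)&(XY[:,1]<-12)&(XY[:,1]>-98)
    print('walnut',np.median(XY[w],0),w.sum(),np.percentile(XY[w,0],[3,97]),'cork star',np.median(XY[c],0),c.sum())
look()
'''
open('k.py','w').write(t)
E
python3 k.py
```

```text
t 7.55 theta 0.102 dh mm 8.014139034203607 ideal 7.341399204891807 f [ 1.8072  0.1776 -9.5378] 30.349438190460205 0.11385441968201207
walnut [91.5356 71.1087] 498 [ 64.2032 138.8981] cork star [103.6051 -49.3333] 414
```

step_arm(steps=[[0,0.06,-0.18,0,0,0,1],[0,0.06,-0.18,0,0,0,1],[0,0.06,-0.18,0,0,0,1],[0,0.06,-0.18,0,0,0,1],[0,0.06,-0.18,0,0,0,1],[0,0.06,-0.18,0,0,0,1],[0,0.06,-0.18,0,0,0,1],[0,0.06,-0.18,0,0,0,1]])

```text
clock: 8.6
tool_pos: [0.5507, -0.0547, 0.1198]
eef_rot: [0.584, 0.812, 0.0, 0.0]
contact_force: [2.5, 0.0, -9.4]
opening: 0.115
finger_force: 30.4
```

```bash
python3 k.py
```

```text
t 8.6 theta 0.15 dh mm 12.588359717249727 ideal 11.837214129238372 f [ 2.5407  0.0355 -9.3582] 30.38988947868347 0.11504083720378319
walnut [91.4096 71.1618] 495 [ 64.2369 139.3026] cork star [103.0554 -47.6354] 378
```

step_arm(steps=[[0,0.04,-0.11,0,0,0,1],[0,0.04,-0.11,0,0,0,1],[0,0.04,-0.11,0,0,0,1],[0,0.04,-0.11,0,0,0,1],[0,0.04,-0.11,0,0,0,1],[0,0.04,-0.11,0,0,0,1],[0,0.04,-0.11,0,0,0,1],[0,0.04,-0.11,0,0,0,1]])

```text
clock: 9.65
tool_pos: [0.5538, -0.0536, 0.1286]
eef_rot: [0.584, 0.812, 0.0, 0.0]
contact_force: [3.7, 0.5, -9.8]
opening: 0.114
finger_force: 30.4
```

```bash
python3 k.py
```

```text
t 9.65 theta 0.18 dh mm 15.886169781054289 ideal 15.065882815942832 f [ 3.668   0.4645 -9.7558] 30.42741894721985 0.1141146973051334
walnut [92.0813 69.879 ] 489 [ 63.9982 139.5176] cork star [103.3014 -47.0633] 389
```

step_arm(steps=[[0,0.04,-0.11,0,0,0,1],[0,0.04,-0.11,0,0,0,1],[0,0.04,-0.11,0,0,0,1],[0,0.04,-0.11,0,0,0,1],[0,0.04,-0.11,0,0,0,1],[0,0.04,-0.11,0,0,0,1],[0,0.04,-0.11,0,0,0,1],[0,0.04,-0.11,0,0,0,1]])

```text
clock: 10.7
tool_pos: [0.5572, -0.0524, 0.1375]
eef_rot: [0.584, 0.812, 0.001, 0.0]
contact_force: [4.7, 0.3, -12.3]
opening: 0.114
finger_force: 30.5
```

```bash
python3 k.py
```

```text
t 10.7 theta 0.211 dh mm 19.523221588563214 ideal 18.638105926764297 f [  4.7037   0.3404 -12.2858] 30.537982285022736 0.11437989065716446
walnut [89.9261 71.8929] 480 [ 63.7041 139.7464] cork star [104.0587 -47.1412] 386
```

step_arm(steps=[[0,0.04,-0.11,0,0,0,1],[0,0.04,-0.11,0,0,0,1],[0,0.04,-0.11,0,0,0,1],[0,0.04,-0.11,0,0,0,1],[0,0.04,-0.11,0,0,0,1],[0,0.05,-0.11,0,0,0,1],[0,0.05,-0.11,0,0,0,1],[0,0.05,-0.11,0,0,0,1]])

```text
clock: 11.75
tool_pos: [0.561, -0.0511, 0.1463]
eef_rot: [0.584, 0.812, 0.001, 0.001]
contact_force: [5.9, 1.4, -12.3]
opening: 0.113
finger_force: 30.6
```

```bash
python3 k.py
```

```text
t 11.75 theta 0.243 dh mm 23.51902595667326 ideal 22.54425837660916 f [  5.8811   1.4328 -12.262 ] 30.595677495002747 0.11330393303233113
walnut [91.0257 70.388 ] 484 [ 63.4759 139.9227] cork star [104.8968 -46.7862] 385
```

step_arm(steps=[[0,0.06,-0.11,0,0,0,1],[0,0.06,-0.11,0,0,0,1],[0,0.06,-0.11,0,0,0,1],[0,0.06,-0.11,0,0,0,1],[0,0.06,-0.11,0,0,0,1],[0,0.06,-0.11,0,0,0,1],[0,0.06,-0.11,0,0,0,1],[0,0.06,-0.11,0,0,0,1]])

```text
clock: 12.8
tool_pos: [0.565, -0.0498, 0.1549]
eef_rot: [0.584, 0.812, 0.001, 0.0]
contact_force: [5.9, 0.6, -12.6]
opening: 0.112
finger_force: 30.6
```

```bash
python3 k.py
```

```text
t 12.8 theta 0.274 dh mm 27.734407264310217 ideal 26.649429279521325 f [  5.9264   0.6153 -12.6163] 30.60238927602768 0.11157482693480374
walnut [89.9295 69.8437] 484 [ 62.9935 140.1198] cork star [105.5643 -48.0562] 395
```

step_arm(steps=[[0,0.06,-0.11,0,0,0,1],[0,0.06,-0.11,0,0,0,1],[0,0.06,-0.11,0,0,0,1],[0,0.06,-0.11,0,0,0,1],[0,0.06,-0.11,0,0,0,1],[0,0.06,-0.11,0,0,0,1],[0,0.06,-0.11,0,0,0,1],[0,0.06,-0.11,0,0,0,1]])

```text
clock: 13.85
tool_pos: [0.5694, -0.0482, 0.1636]
eef_rot: [0.584, 0.812, 0.0, 0.0]
contact_force: [6.0, 1.5, -13.3]
opening: 0.112
finger_force: 30.6
```

```bash
python3 k.py
```

```text
t 13.85 theta 0.306 dh mm 32.39449687521177 ideal 31.152360063763854 f [  5.9935   1.4674 -13.3208] 30.6254044175148 0.11209218442272685
walnut [91.182  70.5651] 478 [ 63.0554 140.7793] cork star [106.5709 -47.8269] 395
```

step_arm(steps=[[0,0.07,-0.1,0,0,0,1],[0,0.07,-0.1,0,0,0,1],[0,0.07,-0.1,0,0,0,1],[0,0.06,-0.1,0,0,0,1],[0,0.06,-0.1,0,0,0,1],[0,0.06,-0.1,0,0,0,1],[0,0.06,-0.1,0,0,0,1],[0,0.06,-0.1,0,0,0,1]])

```text
clock: 14.9
tool_pos: [0.5736, -0.0468, 0.1714]
eef_rot: [0.584, 0.812, -0.0, -0.0]
contact_force: [4.9, 1.4, -12.6]
opening: 0.111
finger_force: 30.6
```

```bash
python3 k.py
```

```text
t 14.9 theta 0.336 dh mm 36.873669334839946 ideal 35.49682898362118 f [  4.8529   1.4316 -12.6033] 30.61856836080551 0.1114879614584149
walnut [91.0301 70.0045] 477 [ 62.9973 141.4074] cork star [106.997  -47.3904] 400
```

step_arm(steps=[[0,0.07,-0.1,0,0,0,1],[0,0.07,-0.1,0,0,0,1],[0,0.07,-0.1,0,0,0,1],[0,0.07,-0.1,0,0,0,1],[0,0.07,-0.1,0,0,0,1],[0,0.06,-0.1,0,0,0,1],[0,0.06,-0.1,0,0,0,1],[0,0.06,-0.1,0,0,0,1]])

```text
clock: 15.95
tool_pos: [0.5785, -0.0451, 0.1797]
eef_rot: [0.584, 0.812, -0.0, -0.0]
contact_force: [1.3, 1.4, -11.0]
opening: 0.111
finger_force: 30.5
```

```bash
python3 k.py
```

```text
t 15.95 theta 0.367 dh mm 42.03077810483664 ideal 40.47182543288452 f [  1.3203   1.395  -10.9854] 30.48887014389038 0.11144480545814699
walnut [91.8246 69.5671] 473 [ 63.182  142.5336] cork star [107.8569 -46.7718] 407
```

step_arm(steps=[[0,0.07,-0.1,0,0,0,1],[0,0.06,-0.1,0,0,0,1],[0,0.06,-0.1,0,0,0,1],[0,0.06,-0.1,0,0,0,1],[0,0.06,-0.1,0,0,0,1],[0,0.06,-0.1,0,0,0,1],[0,0.06,-0.1,0,0,0,1],[0,0.06,-0.1,0,0,0,1]])

```text
clock: 17.0
tool_pos: [0.5836, -0.0434, 0.1878]
eef_rot: [0.584, 0.812, 0.0, -0.0]
contact_force: [-1.0, 3.0, -10.4]
opening: 0.106
finger_force: 30.5
```

```bash
python3 k.py
```

```text
t 17.0 theta 0.399 dh mm 47.372889748833124 ideal 45.63218768535201 f [ -1.0188   3.0146 -10.3534] 30.46276867389679 0.10621149812816581
walnut [91.4988 70.1389] 471 [ 62.9008 143.2606] cork star [109.7452 -45.9499] 417
```

step_arm(steps=[[0,0.06,-0.09,0,0,0,1],[0,0.06,-0.09,0,0,0,1],[0,0.06,-0.09,0,0,0,1],[0,0.06,-0.09,0,0,0,1],[0,0.06,-0.09,0,0,0,1],[0,0.06,-0.09,0,0,0,1],[0,0.06,-0.09,0,0,0,1],[0,0.06,-0.09,0,0,0,1]])

```text
clock: 18.05
tool_pos: [0.5885, -0.0418, 0.195]
eef_rot: [0.584, 0.812, 0.0, 0.0]
contact_force: [2.3, 3.7, -13.0]
opening: 0.11
finger_force: 30.6
```

```bash
python3 k.py;python3 -c "
import cv2
im=cv2.imread('pics/last_side.png')[130:330,140:400];cv2.imwrite('pics/y.png',cv2.resize(im,None,fx=3,fy=3))"
```

```text
t 18.05 theta 0.427 dh mm 52.551669851663725 ideal 50.59901600540676 f [  2.2619   3.7123 -13.007 ] 30.61220794916153 0.11048833027897796
walnut [92.3666 70.2304] 459 [ 63.3082 282.0781] cork star [110.5178 -46.113 ] 425
```

View pics/y.png

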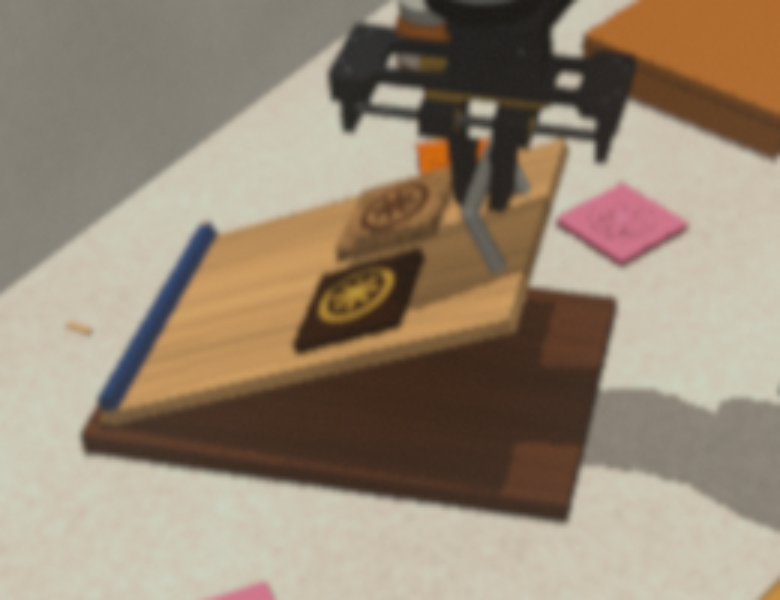

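The board is well raised and both coasters still lie where they were: walnut at (360,300), cork at (395,215) in the crop. The fingers are clear of both.

step_arm(steps=[[0,0.07,-0.09,0,0,0,1],[0,0.07,-0.09,0,0,0,1],[0,0.07,-0.09,0,0,0,1],[0,0.06,-0.09,0,0,0,1],[0,0.06,-0.09,0,0,0,1],[0,0.06,-0.09,0,0,0,1],[0,0.06,-0.09,0,0,0,1],[0,0.06,-0.09,0,0,0,1]])

```text
clock: 19.1
tool_pos: [0.5936, -0.0401, 0.2021]
eef_rot: [0.584, 0.812, 0.001, 0.0]
contact_force: [3.7, 5.9, -14.2]
opening: 0.106
finger_force: 30.7
```

```bash
python3 k.py
```

```text
t 19.1 theta 0.456 dh mm 57.89309686159643 ideal 55.78416943327384 f [  3.7366   5.9301 -14.2415] 30.746279060840607 0.10639304625862876
walnut [108.71   72.485] 408 [ 84.4964 163.3224] cork star [110.4768 -46.8023] 442
```

Walnut is sliding (about 20 mm so far), so I hold still.

step_arm(steps=[[0,0,0,0,0,0,1],[0,0,0,0,0,0,1],[0,0,0,0,0,0,1],[0,0,0,0,0,0,1],[0,0,0,0,0,0,1],[0,0,0,0,0,0,1],[0,0,0,0,0,0,1],[0,0,0,0,0,0,1]])

```text
clock: 20.15
tool_pos: [0.5937, -0.04, 0.2023]
eef_rot: [0.584, 0.812, 0.001, 0.0]
contact_force: [2.9, 4.1, -14.0]
opening: 0.108
finger_force: 30.7
```

```bash
python3 k.py
```

```text
t 20.15 theta 0.457 dh mm 58.01192462943921 ideal 55.87799011121405 f [  2.8558   4.0813 -13.9794] 30.670970678329468 0.10783883394147217
walnut [225.2442  75.3842] 340 [204.108  282.2727] cork star [110.5085 -46.2739] 440
```

step_arm(steps=[[0,0,0,0,0,0,0.2],[0,0,0,0,0,0,0.2],[0,0,0,0,0,0,0.2],[0,0,0,0,0,0,0.2],[0,0,0,0,0,0,0.2],[0,0,0,0,0,0,0.2],[0,0,0,0,0,0,0.2],[0,0,0,0,0,0,0.2]])

```text
clock: 21.2
tool_pos: [0.5929, -0.0405, 0.2021]
eef_rot: [0.584, 0.812, -0.0, 0.0]
contact_force: [-0.4, -0.1, 0.0]
opening: 0.401
finger_force: 0.0
```

step_arm(steps=[[0,0,-0.5,0,0,0,0.2],[0,0,-1,0,0,0,0.2],[0,0,-1.5,0,0,0,0.2],[0,0,-2,0,0,0,0.2],[0,0,-2,0,0,0,0.2],[0,0,-2,0,0,0,0.2],[0,0,-1,0,0,0,0.2],[0,0,0,0,0,0,0.2]])

```text
clock: 22.2
tool_pos: [0.5933, -0.0404, 0.3031]
eef_rot: [0.584, 0.812, 0.0, 0.001]
contact_force: [0.9, 0.2, -0.5]
opening: 0.397
finger_force: 0.0
```

```bash
python3 g.py|head -1;python3 -c "
from h import *
snap('side','z.png')
im=cv2.imread('pics/z.png')[100:330,140:400];cv2.imwrite('pics/zc.png',cv2.resize(im,None,fx=2.5,fy=2.5))"
```

```text
22.2 [ 0.5933 -0.0404  0.3031] [ 0.359   0.6556 -0.658   1.5892  0.445   1.0492 -0.099 ] 0.3971357583669965 0.0 [ 0.8979  0.2259 -0.4547]
```

View pics/zc.png

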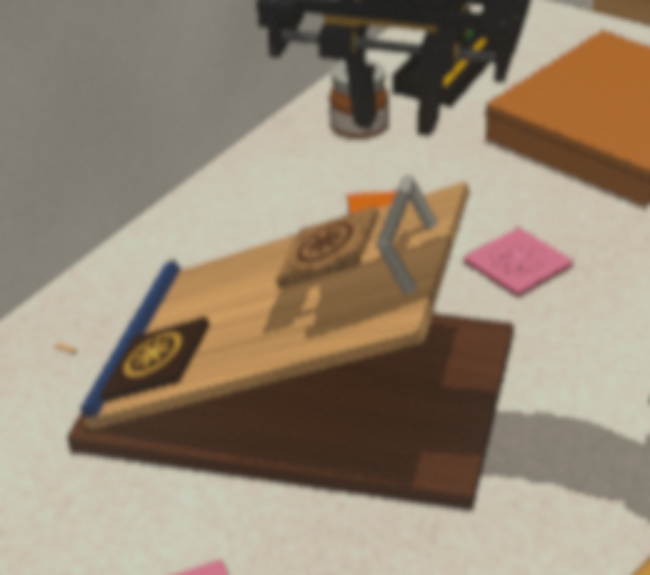

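The final view shows walnut against the blue stop at (155,355), cork still in place at (325,245), the board standing at its angle and the gripper clear.

```bash
python3 -c "
from plant import r
print(r.finish_job())"
```

```text
the job is handed in; nothing more can be done
None
```

The slip test is done and handed in: the walnut coaster slid to the blue stop at about 0.45 rad, the cork coaster stayed in place, and the board was left standing at that angle with the gripper clear.

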